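Load the polarimeter and preset its analyser lever

ROBOT

A 6-joint arm with a two-finger parallel gripper is mounted at the origin on the work surface. World frame = base frame: x ahead of the robot, y to its left, z up, the work surface at z = 0. Lengths are in mm, angles in rad, forces in N, time in s.
With the tool pointing down it reaches from about 250 to 800 mm from the base axis. Payload 3.9 kg.
Tool frame: the origin (TCP) lies at the very end of the fingers, on their centre line; the grasp point (between the pads) lies 19 mm behind it; z points along the fingers, y is the direction in which the jaws open and shut (so a half turn about z gives the same grasp; the last joint's range is limited). The gripper opens to 85 mm and grips with 20 to 120 N. Pads are 22 mm wide; open, the fingers measure 114 mm over their backs; the gripper's body (76 mm by 85 mm) begins 54 mm behind the grasp point. The pads swing forward as they close: fully open they stand 13 mm farther back than shut.
Start: joints at [-1.192, 0.26, -0.138, 1.173, 0, 1.571], TCP at [194.143, -487.774, 231.304] pointing down, gripper open.
Joint ranges: [-2.78, 2.78], [-0.83, 1.72], [-1.28, 1.37], [-1.9, 2.12], [-1.57, 1.48], [-3.14, 3.14]. Speed limits (rad/s): [2.57, 2.57, 3.14, 3.14, 3.14, 3.14].

INTERFACE

Orientations are given as a unit quaternion [x, y, z, w].
In Python, from workcell import r, capture, get_calibration, look_for, masks_of, pinpoint gives the robot as it stands.
- The arm moves only by the shell command python3 -m handwheel 'ROWS' [OPENING]. ROWS is JSON, a list of rows, each an object with "travel": the shift along the tool's x, y, z in mm, a list of three; "turn": the turn about the tool's z in degrees. A call has 1 to 20 rows; each row is the pose to reach, as a shift and turn from the pose measured when the call began, along the tool's axes at that moment; what a row does not reach only later rows make up. A row lasts 1/10 s, in which the tool goes at most 50 mm and 8.59 degrees, less where a joint would pass 70% of its speed; a pose out of reach is approached as far as the arm can. A call with a gripper value outside its range is refused whole. OPENING is the closure, from 0 (fully open) to 1 (shut), set as the call begins (- or left out, the last holds). The fingers move at their own pace and stop on an object; the grip force is fixed at half the most. Time passes only in rows, so rows that repeat a pose let the fingers close. It gives the time, the measured TCP pose, the force and the opening at its end, in the units of the state.
- r.get_state(): the state, without advancing time (a new reading comes with each control period).
- capture(name): name is "side" or "top"; returns (picture, depth): 480x640x3 uint8, red, green, blue; 480x640 float32, mm along the optical axis (not along the pixel's ray), 0 where there is no reading.
- get_calibration(name): a dict with "vertical_fov" (degrees; the focal length in pixels is half the picture's height over the tangent of half this angle, whatever the lens; pixels are square), "cx", "cy" (the principal point, pixels), "eye" and "rotation" of the camera in the world. Camera axes: x right, y up, looking along -z (the intrinsics and any distortion apply to the point x, -y, -z); pixel columns grow to the right and rows downward; lengths in mm; the calibration is good to about 2 mm. A picture is of the moment at which its call begins. get_calibration takes no time and is no camera call.
- r.job_done(): hands the job in, once; it reports no verdict.
Trained networks look in the newest picture that a camera, given by its name, has taken for a name from the list of things; names that differ only in an ending like _2 or _b are one class to them, and where a whole thing is asked for, a point or a joint stands for the part that bears it (a point fixed in the world has none). Each returns a list of dicts, best first, with "confidence" (0 to 1); they miss things now and then, are a little off and sometimes report something else, mostly with a low value. They report only what shows in the picture. A call takes as long as a camera call. They do not tell look-alikes from the thing itself.
- look_for(camera, label): "position" ([column, row] in pixels, amid what is visible of it).
- masks_of(camera, label): "region" (480x640 bool, what is visible of it) and "position" ([column, row] in pixels, amid what is visible of it).
- pinpoint(camera, label): "position" ([column, row] in pixels: a listed point, or the origin of a listed thing).
The state is a dict: "clock": time; "joint_positions": joint angles; "qd": joint speeds; "joint_torque": joint torques, N m; "tcp_pos": TCP position; "tcp_rot": TCP orientation; "force": force on the tool from outside, world axes, zero at the start; "wrist_torque": the same for the moment, N m; "opening": finger opening in mm.
Only numpy, scipy, OpenCV 4.12 (cv2) and the standard library are available. Lean on these libraries where they do the work, as an engineer would, in place of code of your own. Each camera call takes 0.05 s, during which the arm holds its last target. There are 200 camera calls.

TASK

Get the classroom polarimeter ready for a reading: take the long glass sample tube from the wooden block and lay it, without dropping it, in the polarimeter's two vee supports so that it settles squarely in both. Swing the analyser lever to 30 degrees clockwise from upright as seen facing the dial, and leave it there. Do not move the short tube or knock the beaker, the wash bottle or the dropper bottle.

Things in the scene. Friction and masses are not known exactly. Their poses are not given: they have to be found in the camera images.
- polarimeter: Polarimeter, heavy grey bench instrument, fixed: base 130 mm (x) by 370 mm (y), origin on the bench under its middle, z up; its +x side faces the robot. Optical axis along its y, 110 mm above the bench. Lamp housing (box 96 mm wide, 164 mm high) at its +y end (robot's right), analyser head with dial at its -y end (robot's left), open tube trough between.
- trough_center (a point): Middle of the trough, where the long tube's centre comes to rest (110 mm up); axes as the polarimeter's, tube lies along y. Two 90-degree vee supports stand at y = 71 to 113 mm either side; flanks rise at 45 degrees from 24 mm below this point to 8 mm above, 32 mm out. Free length 115 mm to either side. Between the supports, 142 mm of finger room down to the bed 61 mm below this point.
- dial_center (a point): Centre of the dial's white face: an upright disc of 140 mm diameter and 6 mm thickness about the optical axis, facing the polarimeter's -y. Black marks every 10 degrees, long ones every 30, 0 at the top. A black eyepiece, 40 mm wide at most, sticks out 72 mm towards -y. Axes as the polarimeter's.
- analyser_lever (a joint): Lever angle (rad) about the polarimeter's y axis: 0 = upright, positive = leaning to the polarimeter's +x (towards the robot), which is clockwise facing the dial. Travel -1.4 to 1.4; 30 degrees clockwise is +0.524; starts between -1.1 and +0.1. Friction hinge: moves at about 2 N on the knob, stays where it is left.
- lever_axis (a point): Point on the lever's turning axis (the optical axis), 28 mm in front of the dial face, level with lever_knob; axes as the polarimeter's. The knob's centre is 100 mm from here: sin(angle) * 100 mm along the polarimeter's x and cos(angle) * 100 mm up.
- lever_knob (a point): The black knob at the end of the lever's flat steel arm (14 mm wide): a round peg of 18 mm diameter, parallel to the optical axis, outside the dial's rim. It reaches from 22 mm on the dial's side (+y) of this point to 16 mm on the outer side (-y); nothing stands beside or above it.
- long_tube_center (a point): Centre of the long sample tube, the one to load: glass barrel of 24 mm diameter, a steel cap of 34 mm diameter and 24 mm length at each end, 210 mm long over all, about 0.2 kg; a bubble trap (31 mm) bulges next to one cap. x axis along the tube. Starts in one of the two grooves of the wooden block, axis 60 mm above the bench. Either end may face the lamp.
- long_tube: The same long tube; origin 17 mm from the tube's axis, below its centre at the start.
- short_tube_center (a point): Centre of the short sample tube, to be left where it is: same build and diameters, 112 mm long over all. It lies in the other groove.
- tube_block: Wooden tube block, fixed: 210 mm (x) by 170 mm by 58 mm high, origin on the bench under its middle. Two vee grooves along x at y = -50 and +50 mm, for tubes with their axis 60 mm above the bench; a gap 70 mm wide across the middle (x = -35 to 35 mm), down to the 12 mm base, lets fingers take a tube round the middle of its barrel.
- beaker: Glass beaker, 76 mm wide, 95 mm high; leave alone. Origin at its underside.
- dropper: Small dropper bottle with a red cap, 28 mm wide, 62 mm high, on the robot's side of the polarimeter; leave alone. Origin at its underside.
- wash_bottle: White wash bottle with a blue cap, 64 mm wide, 160 mm high; leave alone. Origin at its underside.
Mind the look-alikes: they are no part of the job. Leave any yellow look-alike of the long_tube alone.

How it is judged:
By the outcome, as a careful person would: the job done as asked, in the order asked, and still so for the second after the job is handed in, with the robot touching nothing.
It also fails if it takes over 61 s, if anything falls off the work surface, if the arm or the gripper's body presses on something with over 40 N, if the wrist force passes 120 N, or if a joint passes its speed limit or range.

## Working session

There is one attempt and no reset: what is moved stays moved. The work goes in short steps, Python scripts to look and compute and a shell command to move; the robot and the scene stay as the last step left them, time stands still between calls to the robot, and variables do not carry over. Pictures are saved under pics/ and viewed, about 8 in all and at most 12, crops included, and the job is handed in when it is done.

```bash
mkdir -p pics; ls
cat > h.py <<'E'
from workcell import r, capture, get_calibration, look_for, masks_of, pinpoint
import numpy as np, cv2
def K(n):
    c=get_calibration(n); f=240/np.tan(np.radians(c["vertical_fov"])/2)
    return c,f
def ray(n,p):
    c,f=K(n); d=np.array([(p[0]-c["cx"])/f,-(p[1]-c["cy"])/f,-1.0])
    return np.array(c["eye"]),np.array(c["rotation"])@d
def at_z(n,p,z):
    e,d=ray(n,p); return e+d*(z-e[2])/d[2]
def at_depth(n,p,D):
    e,d=ray(n,p); return e+d*D
def proj(n,X):
    c,f=K(n); q=np.array(c["rotation"]).T@(np.array(X)-c["eye"])
    return c["cx"]-f*q[0]/q[2], c["cy"]+f*q[1]/q[2]
E
python3 - <<'E'
from h import *
for n in("top","side"):
    print(n,get_calibration(n))
    p,d=capture(n); cv2.imwrite(f"pics/{n}0.png",p[:,:,::-1]); np.savez(f"{n}0.npz",p=p,d=d)
    for l in ["long_tube_center","short_tube_center","tube_block","trough_center","dial_center","lever_axis","lever_knob","polarimeter","beaker","dropper","wash_bottle"]:
        for q in pinpoint(n,l)[:3]:
            u,v=q["position"]; D=d[int(np.clip(v,0,479)),int(np.clip(u,0,639))]
            print(l,round(q["confidence"],2),np.round(q["position"],1),np.round(at_depth(n,(u,v),D)) )
s=r.get_state(); print(s)
E
```

```text
pics
top {'vertical_fov': 48.70449558935904, 'cx': 324.30365427401057, 'cy': 236.42087571680594, 'eye': array([ 370.07859771,   29.98610982, 1413.6114559 ]), 'rotation': array([ 0.0166724 , -0.02329305, -0.69958628,  0.71397374])}Traceback (most recent call last):
  File "<stdin>", line 8, in <module>
  File "h.py", line 12, in at_depth
    e,d=ray(n,p); return e+d*D
        ~~~^^^^^
  File "h.py", line 8, in ray
    return np.array(c["eye"]),np.array(c["rotation"])@d
                              ~~~~~~~~~~~~~~~~~~~~~~~^~
ValueError: matmul: Input operand 1 has a mismatch in its core dimension 0, with gufunc signature (n?,k),(k,m?)->(n?,m?) (size 3 is different from 4)
```

```bash
sed -i 's/np.array(c\["rotation"\])/Rm(c)/' h.py; sed -i '2a from scipy.spatial.transform import Rotation as R\ndef Rm(c): return R.from_quat(c["rotation"]).as_matrix()' h.py
python3 - <<'E'
from h import *
for n in("top","side"):
    print(n,get_calibration(n))
    p,d=capture(n); cv2.imwrite(f"pics/{n}0.png",p[:,:,::-1]); np.savez(f"{n}0.npz",p=p,d=d)
    for l in ["long_tube_center","short_tube_center","tube_block","trough_center","dial_center","lever_axis","lever_knob","polarimeter","beaker","dropper","wash_bottle"]:
        for q in pinpoint(n,l)[:3]:
            u,v=q["position"]; D=d[int(np.clip(v,0,479)),int(np.clip(u,0,639))]
            print(l,round(q["confidence"],2),np.round(q["position"],1),np.round(at_depth(n,(u,v),D)) )
s=r.get_state(); print(s)
E
```

```text
top {'vertical_fov': 48.70449558935904, 'cx': 324.30365427401057, 'cy': 236.42087571680594, 'eye': array([ 370.07859771,   29.98610982, 1413.6114559 ]), 'rotation': array([ 0.0166724 , -0.02329305, -0.69958628,  0.71397374])}
long_tube_center 0.88 [470.8 235.3] [ 456. -353.   75.]
long_tube_center 0.86 [440.5 335.4] [ 197. -289.   27.]
short_tube_center 0.83 [429.7 235.4] [ 454. -249.   74.]
short_tube_center 0.61 [169.  190.2] [552. 409.  94.]
tube_block 0.81 [444.6 240.1] [ 446. -301.   15.]
trough_center 0.57 [290.3 214.3] [503. 107.  50.]
dial_center 0.84 [229.4 186.1] [555. 246. 168.]
lever_axis 0.66 [223.  182.1] [571. 268. 127.]
lever_knob 0.72 [228.5 151. ] [633. 245. 195.]
polarimeter 0.97 [291.8 217.9] [493. 103.  50.]
beaker 0.91 [386.6 154. ] [ 675. -145.    5.]
dropper 0.59 [288.8 257.8] [390. 108.  59.]
dropper 0.27 [469.  232.7] [ 463. -349.   75.]
wash_bottle 0.62 [171.2 191.7] [551. 408.  74.]
side {'vertical_fov': 53.83263670937352, 'cx': 316.18089892152915, 'cy': 242.49058745500102, 'eye': array([-102.22504892,  727.15509704,  671.53822184]), 'rotation': array([-0.
[... 765 characters left out ...]
] [627. 261. 187.]
{'clock': 1.3, 'joint_positions': array([-1.19195098e+00,  2.60009060e-01, -1.38106728e-01,  1.17266913e+00,
        1.65589644e-05,  1.57077515e+00]), 'qd': array([ 0.00029871,  0.00102057,  0.00080066, -0.00191606,  0.00363128,
        0.00021347]), 'joint_torque': array([-1.45685161e-03, -4.05618203e+01,  2.54234004e+01,  1.26981948e-03,
       -1.17328036e-04,  1.11927210e-05]), 'tcp_pos': array([ 194.17539783, -487.77225789,  231.29700487]), 'tcp_rot': array([9.82111112e-01, 1.88302322e-01, 9.20512664e-06, 4.04188170e-06]), 'force': array([ 0.14578114, -0.193086  , -0.55158032]), 'wrist_torque': array([0.0366317 , 0.02715363, 0.00247198]), 'opening': 85.7914824368313}
```

View pics/top0.png

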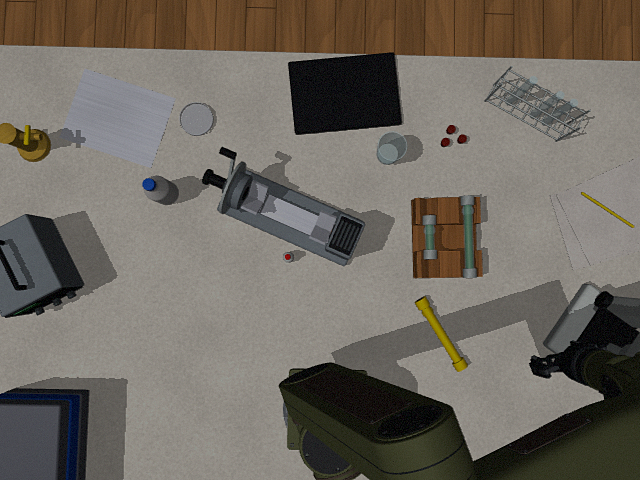

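View pics/side0.png

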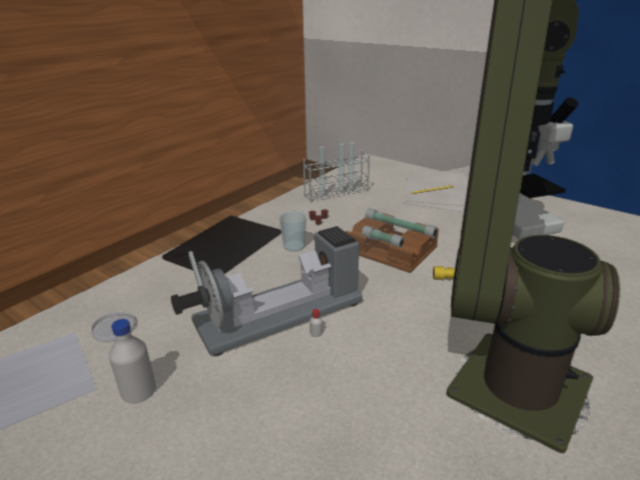

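```bash
cat >> h.py <<'E'
def cloud(n,d,mask=None):
    c,f=K(n); v,u=np.nonzero((d>0) if mask is None else (d>0)&mask)
    D=d[v,u]; q=np.stack([(u-c["cx"])/f*D,-(v-c["cy"])/f*D,-D],1)
    return q@Rm(c).T+c["eye"]
E
python3 - <<'E'
from h import *
from scipy.optimize import least_squares
T=np.load("top0.npz");S=np.load("side0.npz")
C={"top":cloud("top",T["d"]),"side":cloud("side",S["d"])}
for n in C:
    c=C[n]; b=c[(abs(c[:,0]-300)<60)&(abs(c[:,1]-0)<60)]; print(n,"table z",np.median(b[:,2]))
yaw0=np.arctan2(-(555-500),-(252-110)) # +y pol dir guess from dial to centre
# polar y axis dir = (500-555,110-252); yaw = angle of x axis = dir-90
dy=np.array([500-555,110-252.]);yaw=np.arctan2(dy[1],dy[0])-np.pi/2
ctr=np.array([500,110.])
def loc(c,ctr,yaw):
    x=np.array([np.cos(yaw),np.sin(yaw)]);y=np.array([-x[1],x[0]]);p=c[:,:2]-ctr
    return np.stack([p@x,p@y,c[:,2]],1)
for n in C:
    c=C[n]
    P=[*ctr,yaw,0.]
    for it in range(6):
        l=loc(c,P[:2],P[2]); 
        m=(abs(l[:,0])<29)&(abs(abs(l[:,1])-92)<16)&(l[:,2]>82)&(l[:,2]<122)
        cs=c[m]
        nx=np.array(P[:2]); 
        f=lambda t:(lambda L:L[:,2]-86-t[2]-abs(L[:,0]))(loc(cs,nx+t[0]*np.array([np.cos(P[2]+t[1]),np.sin(P[2]+t[1])]),P[2]+t[1]))
        o=least_squares(f,[0,0,0],loss="soft_l1",f_scale=2,x_scale=[1,.01,1]);t=o.x
        P[:2]=nx+t[0]*np.array([np.cos(P[2]+t[1]),np.sin(P[2]+t[1])]);P[2]+=t[1]
        # longitudinal: flank points high near edges
        l=loc(c,P[:2],P[2]); g=(abs(l[:,0])<31)&(abs(l[:,0])>8)&(abs(l[:,2]-86-t[2]-abs(l[:,0]))<4)&(abs(l[:,1])<150)
        yy=l[g,1]; a=np.percentile(yy[yy<0],[2,98]);b=np.percentile(yy[yy>0],[2,98])
        s=(a.mean()+b.mean())/2
        P[:2]=np.array(P[:2])+s*np.array([-np.sin(P[2]),np.cos(P[2])])
    print(n,np.round(P[:2],1),"yaw",np.degrees(P[2]),"dz",t[2],"n",m.sum(),"res",np.median(abs(o.fun)),"ends",a,b)
    l=loc(c,P[:2],P[2]);k=(l[:,2]>158)&(l[:,2]<170)&(abs(l[:,0])<60)&(l[:,1]>90)&(l[:,1]<220);print(" lamp top",k.sum(),l[k].min(0),l[k].max(0))
    k=(l[:,2]>20)&(abs(l[:,0])<75)&(abs(l[:,1])<190)
    k=(l[:,2]>140)&(l[:,1]<-100)&(l[:,1]>-300)&(abs(l[:,0])<150);print(" high@head",k.sum(),np.percentile(l[k],[0,5,50,95,100],axis=0).round())
    # tube
    k=(abs(c[:,0]-456)<125)&(abs(c[:,1]+350)<30)&(c[:,2]>62)&(c[:,2]<85)
    t_=c[k]; A=np.polyfit(t_[:,0],t_[:,1],1); print(" tube",t_[:,0].min(),t_[:,0].max(),"slope deg",np.degrees(np.arctan(A[0])),"y at mid",np.polyval(A,(t_[:,0].min()+t_[:,0].max())/2),np.percentile(t_[:,2],[50,99]))
E
```

```text
top table z 0.2420095646361915
side table z -0.22665028692301803
top [502.7 108.9] yaw -202.69467212386155 dz -0.011622944143979616 n 599 res 1.7538274182063311 ends [-115.9926233  -70.1457953] [ 72.89503761 113.243381  ]
 lamp top 837 [-46.2339682  118.88328066 158.01156327] [ 46.28869552 182.39513531 169.58508102]
 high@head 813 [[ -73. -197.  140.]
 [ -66. -184.  143.]
 [ -12. -147.  156.]
 [  39. -118.  195.]
 [  63. -116.  203.]]
 tube 350.52174437040645 559.9865221652242 slope deg 2.0711594100628785 y at mid -348.51490217951755 [70.30778711 79.39300879]
side [493.  109.2] yaw -202.56562152222855 dz -9.126946455615496 n 607 res 3.8775868884936173 ends [-112.37331827  -72.95976215] [ 69.49124528 116.13041714]
 lamp top 471 [-50.19526932 117.59314835 158.01116902] [ 38.06205184 174.68595437 165.90143959]
 high@head 829 [[ -78. -200.  140.]
 [ -70. -191.  142.]
 [ -11. -156.  158.]
 [  43. -125.  194.]
 [  54. -120.  196.]]
 tube 346.82898378148155 557.7847869339137 slope deg 2.193272565405633 y at mid -344.68414187069334 [69.22359629 77.14333659]
```

```bash
cat >> h.py <<'E'
CT=np.array([502.7,108.9]); YAW=np.radians(157.3)
X=np.array([np.cos(YAW),np.sin(YAW)]);Y=np.array([-X[1],X[0]])
def tol(c): c=np.atleast_2d(c);p=c[:,:2]-CT; return np.stack([p@X,p@Y,c[:,2]],1)
def tow(l): return np.r_[CT+l[0]*X+l[1]*Y,l[2]]
E
python3 - <<'E'
from h import *
from scipy.optimize import least_squares
for n in("top","side"):
    d=np.load(n+"0.npz")["d"]; c=cloud(n,d); l=tol(c)
    r_=np.hypot(l[:,0],l[:,2]-110)
    k=(r_>55)&(r_<72)&(abs(l[:,1]+140)<50)&(l[:,2]>110); print(n,"disc y",np.percentile(l[k,1],[2,10,30,50,70,90,98]).round(1))
    k=(r_>85)&(r_<112)&(l[:,1]<-120)&(l[:,1]>-220)&(l[:,2]>150); q=l[k]; a=np.degrees(np.arctan2(q[:,0],q[:,2]-110)); print("knob",k.sum(),"ang",np.percentile(a,[5,50,95]).round(1),"y",np.percentile(q[:,1],[2,50,98]).round(1),"r",np.median(r_[k]))
    # cylinder fit of barrel
    dr=np.array([np.cos(np.radians(2.1)),np.sin(np.radians(2.1))]);nn=np.array([-dr[1],dr[0]])
    p=c[:,:2]-[455,-349];s=p@dr;w=p@nn
    for lo,hi,R0 in((-70,60,12),(84,103,17),(-103,-84,17)):
        k=(s>lo)&(s<hi)&(abs(w)<20)&(c[:,2]>62)&(c[:,2]<82)
        o=least_squares(lambda t:np.hypot(w[k]-t[0],c[k,2]-t[1])-R0,[0,60],loss="soft_l1");print(" cyl",R0,o.x.round(1),k.sum())
d=np.load("top0.npz")["d"]
E
python3 -m handwheel '[{"travel":[0,0,0],"turn":0}]' 0
```

```text
top disc y [-163.3 -152.9 -150.2 -148.1 -147.2 -146.6 -146.2]
knob 140 ang [-41.3 -36.4 -34.3] y [-194.4 -175.5 -158.5] r 105.20624505728239
 cyl 12 [-1.5 59.7] 452
 cyl 17 [-0.8 59. ] 91
 cyl 17 [-1.9 59.4] 97
side disc y [-165.4 -159.4 -152.7 -152.  -150.1 -147.4 -146.3]
knob 182 ang [-39.5 -35.8 -33.6] y [-196.1 -177.1 -159.3] r 97.4442909263494
 cyl 12 [-1.8 59. ] 239
 cyl 17 [-3.2 58.9] 44
 cyl 17 [-2.5 59.5] 55
clock: 1.4
tcp_pos: [194.1, -487.8, 231.3]
tcp_rot: [0.982, 0.188, 0.0, 0.0]
force: [0.2, 0.1, -1.5]
opening: 85.2
```

```bash
python3 -m handwheel '[{"travel":[25,-3,0],"turn":2},{"travel":[60,-6,0],"turn":4},{"travel":[100,-10,0],"turn":7},{"travel":[140,-15,0],"turn":10},{"travel":[180,-19,0],"turn":13},{"travel":[220,-23,0],"turn":16},{"travel":[255,-27,0],"turn":18},{"travel":[280,-30,10],"turn":19.5},{"travel":[293,-31,30],"turn":19.5},{"travel":[293,-31,60],"turn":19.5},{"travel":[293,-31,90],"turn":19.5},{"travel":[293,-31,110],"turn":19.5},{"travel":[293,-31,110],"turn":19.5},{"travel":[293,-31,110],"turn":19.5}]' 0
python3 - <<'E'
from h import *
s=r.get_state(); print(s["tcp_pos"],R.from_quat(s["tcp_rot"]).as_matrix().round(4).tolist(),s["joint_positions"])
E
```

```text
clock: 2.8
tcp_pos: [454.9, -350.6, 121.5]
tcp_rot: [1.0, 0.019, -0.0, -0.0]
force: [-0.0, -1.0, 0.1]
opening: 85.5
[ 454.87318491 -350.59349826  121.49234427] [[0.9993, 0.0384, -0.0004], [0.0384, -0.9993, 0.0003], [-0.0004, -0.0003, -1.0]] [-6.56650052e-01  4.09341155e-01 -2.13139211e-01  9.48853871e-01
  1.21492875e-06  2.44650749e+00]
```

```bash
python3 -m handwheel '[{"travel":[0,0,20],"turn":0},{"travel":[0,0,45],"turn":0},{"travel":[0,0,65],"turn":0},{"travel":[0,0,76],"turn":0},{"travel":[0,0,80],"turn":0},{"travel":[0,0,80],"turn":0}]' 0 && python3 -m handwheel '[{"travel":[0,0,0],"turn":0},{"travel":[0,0,0],"turn":0},{"travel":[0,0,0],"turn":0},{"travel":[0,0,0],"turn":0},{"travel":[0,0,0],"turn":0},{"travel":[0,0,0],"turn":0},{"travel":[0,0,0],"turn":0},{"travel":[0,0,0],"turn":0},{"travel":[0,0,0],"turn":0},{"travel":[0,0,0],"turn":0}]' 1
```

```text
clock: 3.4
tcp_pos: [455.3, -351.0, 42.1]
tcp_rot: [1.0, 0.019, 0.0, 0.0]
force: [-0.2, -0.2, -0.4]
opening: 85.3
clock: 4.4
tcp_pos: [455.7, -352.1, 42.8]
tcp_rot: [1.0, 0.019, 0.001, 0.001]
force: [-0.4, -3.6, 5.7]
opening: 22.4
```

```bash
python3 -m handwheel '[{"travel":[0,0,-4],"turn":0},{"travel":[0,0,-12],"turn":0},{"travel":[0,0,-25],"turn":0},{"travel":[0,0,-45],"turn":0},{"travel":[0,0,-70],"turn":0},{"travel":[0,0,-95],"turn":0},{"travel":[0,0,-120],"turn":0},{"travel":[0,0,-145],"turn":0},{"travel":[0,0,-165],"turn":0},{"travel":[0,0,-180],"turn":0},{"travel":[0,0,-190],"turn":0},{"travel":[0,0,-195],"turn":0},{"travel":[0,0,-195],"turn":0},{"travel":[0,0,-195],"turn":0}]'
cat > look.py <<'E'
from h import *
import sys
tag=sys.argv[1]
s=r.get_state(); print(s["tcp_pos"].round(1),"yaw",np.degrees(R.from_quat(s["tcp_rot"]).as_euler("xyz")).round(2),"F",s["force"].round(1),s["opening"])
for n in("top","side"):
    p,d=capture(n); np.savez(f"{n}{tag}.npz",p=p,d=d); cv2.imwrite(f"pics/{n}{tag}.png",p[:,:,::-1])
E
python3 look.py 1
python3 - <<'E'
from h import *
a=cv2.imread("pics/top1.png")[80:420,300:620];b=cv2.imread("pics/side1.png")[60:400,260:580]
cv2.imwrite("pics/c1.png",np.hstack([a,b]))
E
```

```text
clock: 5.8
tcp_pos: [455.1, -351.2, 237.0]
tcp_rot: [1.0, 0.019, -0.0, 0.001]
force: [0.8, -0.7, -2.6]
opening: 22.4
[ 455.1 -351.2  237. ] yaw [1.7993e+02 1.0000e-02 2.1800e+00] F [ 0.8 -0.7 -2.6] 22.378352365714285
```

View pics/c1.png

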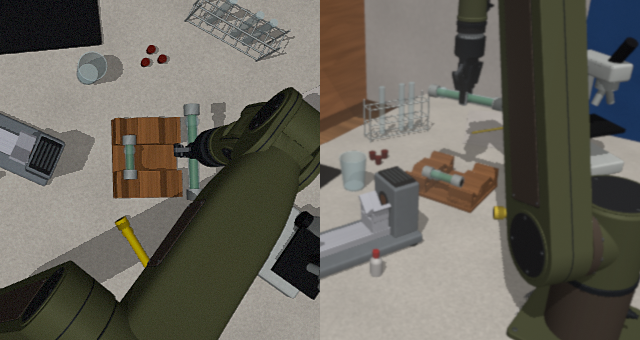

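The tube is held round its middle by the gripper, above the block (crop pixel about 193,150 top, 465,97 side); the short tube is undisturbed. I'll measure its pose in the hand.

Run:
```python
from h import *
from scipy.optimize import least_squares
for n in("top","side"):
    c=cloud(n,np.load(n+"1.npz")["d"]); p=c-[455.1,-351.2,256]
    dr=np.array([np.cos(np.radians(2.18)),np.sin(np.radians(2.18))]);nn=np.array([-dr[1],dr[0]])
    s=p[:,:2]@dr;w=p[:,:2]@nn;z=p[:,2]
    for lo,hi,R0 in((-70,-30,12),(30,70,12),(86,101,17),(-101,-86,17)):
        k=(s>lo)&(s<hi)&(abs(w)<24)&(abs(z)<24)
        if k.sum()<15: continue
        o=least_squares(lambda t:np.hypot(w[k]-t[0],z[k]-t[1])-R0,[0,0],loss="soft_l1");print(n,lo,R0,o.x.round(1),k.sum())
    k=(abs(w)<15)&(abs(z)<15)&(abs(s)<125); print("s ends",np.percentile(s[k],[0,1,99,100]).round(1))
```

```text
top -70 12 [ 0.6 -2.5] 216
top 30 12 [ 1.1 -1.3] 221
top 86 17 [ 0.7 -2.9] 109
top -101 17 [ 0.8 -2.1] 80
s ends [-104.5 -102.2  102.5  104.7]
side -70 12 [ 0.8 -2.4] 141
side 30 12 [ 1.5 -2.7] 145
side 86 17 [ 0.2 -3.5] 61
side -101 17 [ 0.1 -2.7] 78
s ends [-108.4 -105.4  101.6  105. ]
```

```bash
python3 -m handwheel '[{"travel":[1,-8,0],"turn":-1},{"travel":[4,-26,0],"turn":-4},{"travel":[8,-54,0],"turn":-8},{"travel":[12,-84,0],"turn":-12},{"travel":[16,-114,0],"turn":-16},{"travel":[21,-146,0],"turn":-21},{"travel":[25,-178,0],"turn":-25},{"travel":[30,-210,0],"turn":-30},{"travel":[34,-242,0],"turn":-35},{"travel":[39,-274,0],"turn":-40},{"travel":[43,-306,0],"turn":-44},{"travel":[48,-336,0],"turn":-48},{"travel":[52,-364,0],"turn":-52},{"travel":[56,-390,0],"turn":-56},{"travel":[59,-414,0],"turn":-59},{"travel":[62,-434,0],"turn":-62},{"travel":[64,-448,0],"turn":-64},{"travel":[65,-456,0],"turn":-65.1},{"travel":[65,-458,0],"turn":-65.1},{"travel":[65,-458,0],"turn":-65.1}]'
python3 -m handwheel '[{"travel":[0,0,0],"turn":0},{"travel":[0,0,0],"turn":0}]'
python3 look.py 2
python3 - <<'E'
from h import *
s=r.get_state();print(tol(s["tcp_pos"]), "need yaw 67.3")
l=tol(cloud("top",np.load("top2.npz")["d"]))
k=(abs(l[:,0])<25)&(l[:,2]>225)&(l[:,2]<275)
for lo,hi in((-101,-86),(-70,-30),(30,70),(86,101)):
    q=l[k&(l[:,1]>lo)&(l[:,1]<hi)]; print(lo,len(q),np.percentile(q[:,0],[2,50,98]).round(1) if len(q) else "")
print(np.percentile(l[k&(abs(l[:,1])<125),1],[1,99]))
a=cv2.imread("pics/top2.png")[100:340,140:460];b=cv2.imread("pics/side2.png")[150:390,130:450]
cv2.imwrite("pics/c2.png",np.hstack([a,b]))
E
```

```text
clock: 7.9
tcp_pos: [502.2, 108.8, 236.2]
tcp_rot: [0.833, 0.554, -0.001, 0.0]
force: [-0.6, -0.4, -1.2]
opening: 22.6
clock: 8.1
tcp_pos: [502.1, 108.1, 236.2]
tcp_rot: [0.833, 0.553, -0.001, 0.0]
force: [-0.3, 0.3, -1.7]
opening: 22.1
[502.1 108.1 236.2] yaw [-1.7999e+02  1.1000e-01  6.7210e+01] F [-0.3  0.3 -1.7] 22.08041335738829
[[1.71499585e-01 7.97740390e-01 2.36266228e+02]] need yaw 67.3
-101 0 
-70 0 
30 91 [-9.5 -0.1 12.6]
86 105 [-14.1   2.8  17.8]
[ 47.88895855 104.90728305]
```

View pics/c2.png

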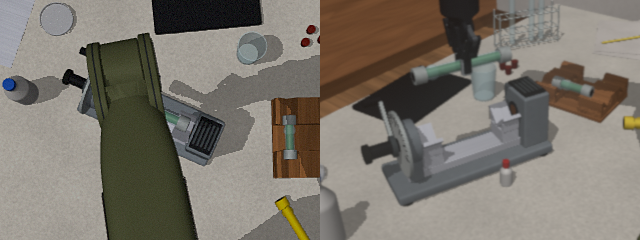

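The tube hangs level over the trough, between dial and lamp (crop pixel 460,65 side). I'll lower it now.

```bash
python3 -m handwheel '[{"travel":[0,0,10],"turn":0},{"travel":[0,0,30],"turn":0},{"travel":[0,0,50],"turn":0},{"travel":[0,0,70],"turn":0},{"travel":[0,0,88],"turn":0},{"travel":[0,0,102],"turn":0},{"travel":[0,0,113],"turn":0},{"travel":[0,0,121],"turn":0},{"travel":[0,0,127],"turn":0},{"travel":[0,0,132],"turn":0},{"travel":[0,0,136],"turn":0},{"travel":[0,0,136],"turn":0},{"travel":[0,0,136],"turn":0}]'
python3 look.py 3
python3 - <<'E'
from h import *
from scipy.optimize import least_squares
for n in("top","side"):
  l=tol(cloud(n,np.load(n+"3.npz")["d"]))
  for lo,hi,R0 in((-101,-86,17),(-66,-35,12),(35,66,12),(86,101,17)):
    k=(abs(l[:,0])<22)&(l[:,2]>111)&(l[:,2]<140)&(l[:,1]>lo)&(l[:,1]<hi)
    if k.sum()>25:
        o=least_squares(lambda t:np.hypot(l[k,0]-t[0],l[k,2]-t[1])-R0,[0,115],loss="soft_l1");print(n,lo,o.x.round(1),k.sum())
E
```

```text
clock: 9.5
tcp_pos: [502.4, 108.0, 100.5]
tcp_rot: [0.833, 0.554, -0.001, 0.001]
force: [0.9, -0.3, -0.9]
opening: 22.1
[502.4 108.  100.5] yaw [1.7998e+02 8.0000e-02 6.7220e+01] F [ 0.9 -0.3 -0.9] 22.13965431387292
top 35 [  1.4 118.1] 44
top 86 [  1.3 117.5] 86
side -101 [  1.5 116.7] 105
side -66 [  2.4 117.7] 156
side 35 [  1.8 117.2] 136
side 86 [  2.  116.8] 86
```

```bash
python3 -m handwheel '[{"travel":[0,1,2],"turn":0},{"travel":[0,1,4],"turn":0},{"travel":[0,1,5.5],"turn":0},{"travel":[0,1,6.5],"turn":0},{"travel":[0,1,6.5],"turn":0},{"travel":[0,1,6.5],"turn":0}]'; python3 -m handwheel '[{"travel":[0,0,0.5],"turn":0},{"travel":[0,0,1],"turn":0},{"travel":[0,0,1],"turn":0}]'
```

```text
clock: 10.2
tcp_pos: [503.4, 107.7, 94.1]
tcp_rot: [0.833, 0.554, -0.0, 0.001]
force: [1.2, 0.0, -1.1]
opening: 22.3
clock: 10.5
tcp_pos: [503.5, 107.7, 93.2]
tcp_rot: [0.833, 0.554, -0.0, 0.001]
force: [0.8, 0.3, -1.3]
opening: 22.2
```

```bash
python3 -m handwheel '[{"travel":[0,0,0.5],"turn":0},{"travel":[0,0,1],"turn":0},{"travel":[0,0,1],"turn":0}]';python3 -m handwheel '[{"travel":[0,0,0.5],"turn":0},{"travel":[0,0,1],"turn":0},{"travel":[0,0,1],"turn":0}]'
```

```text
clock: 10.8
tcp_pos: [503.7, 107.6, 92.9]
tcp_rot: [0.833, 0.554, 0.0, 0.001]
force: [-1.2, -2.4, 5.2]
opening: 22.3
clock: 11.1
tcp_pos: [503.7, 107.6, 92.8]
tcp_rot: [0.833, 0.554, 0.0, 0.001]
force: [-2.8, -1.1, 9.0]
opening: 22.4
```

```bash
python3 -m handwheel '[{"travel":[0,0,0],"turn":0},{"travel":[0,0,0],"turn":0},{"travel":[0,0,0],"turn":0},{"travel":[0,0,0],"turn":0},{"travel":[0,0,0],"turn":0},{"travel":[0,0,0],"turn":0},{"travel":[0,0,0],"turn":0},{"travel":[0,0,0],"turn":0}]' 0
python3 look.py 4
python3 - <<'E'
from h import *
from scipy.optimize import least_squares
for n in("top","side"):
  l=tol(cloud(n,np.load(n+"4.npz")["d"]))
  for lo,hi,R0 in((-101,-86,17),(-66,-35,12),(35,66,12),(86,101,17)):
    k=(abs(l[:,0])<15)&(l[:,2]>106)&(l[:,2]<135)&(l[:,1]>lo)&(l[:,1]<hi)
    if k.sum()>25:
        o=least_squares(lambda t:np.hypot(l[k,0]-t[0],l[k,2]-t[1])-R0,[0,112],loss="soft_l1");print(n,lo,o.x.round(1),k.sum())
a=cv2.imread("pics/side4.png")[190:370,160:400]
cv2.imwrite("pics/c4.png",cv2.resize(a,None,fx=3,fy=3))
E
```

```text
clock: 11.9
tcp_pos: [503.7, 107.6, 92.8]
tcp_rot: [0.833, 0.554, 0.0, 0.001]
force: [0.9, 0.3, -0.4]
opening: 85.7
[503.7 107.6  92.8] yaw [1.7988e+02 5.0000e-02 6.7250e+01] F [ 0.9  0.3 -0.4] 85.6820372321619
top 35 [1.000e-01 1.101e+02] 45
top 86 [  0.  109.6] 74
side -101 [ -1.  109.4] 70
side -66 [  0.7 110.1] 138
side 35 [  0.8 109.6] 85
side 86 [ -1.  109.5] 57
```

View pics/c4.png

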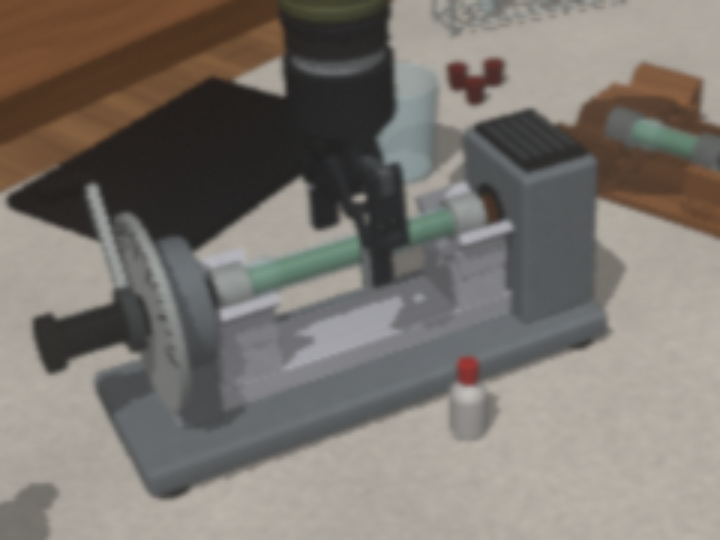

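Tube seats at (0, 110) in both vees. Next I'll rise straight up, shut the fingers and go beside the lever knob.

```bash
python3 -m handwheel '[{"travel":[0,0,-8],"turn":0},{"travel":[0,0,-25],"turn":0},{"travel":[0,0,-50],"turn":0},{"travel":[0,0,-80],"turn":0},{"travel":[0,0,-110],"turn":0},{"travel":[0,0,-140],"turn":0},{"travel":[0,0,-160],"turn":0},{"travel":[0,0,-170],"turn":0},{"travel":[0,0,-170],"turn":0}]' 0
python3 -m handwheel '[{"travel":[5,4,0],"turn":0},{"travel":[18,12,0],"turn":0},{"travel":[38,22,0],"turn":0},{"travel":[60,35,0],"turn":0},{"travel":[85,49,0],"turn":0},{"travel":[110,63,0],"turn":0},{"travel":[135,77,0],"turn":0},{"travel":[155,89,0],"turn":0},{"travel":[170,98,0],"turn":0},{"travel":[179,103,0],"turn":0},{"travel":[181,104,0],"turn":0},{"travel":[181,104,0],"turn":0}]' 1
python3 look.py 5
python3 - <<'E'
from h import *
print(tol(r.get_state()["tcp_pos"]))
for n in("top","side"):
    l=tol(cloud(n,np.load(n+"5.npz")["d"]))
    k=(abs(l[:,1]+180)<45)&(abs(l[:,0]+105)<60)&(l[:,2]>215)&(l[:,2]<300);print("finger",k.sum(),np.percentile(l[k],[1,50,99],axis=0).round() if k.any() else "")
    r_=np.hypot(l[:,0],l[:,2]-110);k=(r_>85)&(r_<112)&(l[:,1]<-120)&(l[:,1]>-220)&(l[:,2]>120);print("knob",k.sum(),l[k].mean(0) if k.any() else "")
E
```

```text
clock: 12.9
tcp_pos: [504.3, 108.1, 264.4]
tcp_rot: [0.833, 0.554, 0.002, 0.002]
force: [0.8, 0.2, -0.5]
opening: 85.5
clock: 14.1
tcp_pos: [670.0, 234.8, 263.2]
tcp_rot: [0.833, 0.554, 0.0, 0.001]
force: [0.6, -0.9, -0.2]
opening: -0.0
[670.  234.8 263.2] yaw [1.7984e+02 5.0000e-02 6.7260e+01] F [ 0.6 -0.9 -0.2] -0.0048610399908953425
[[-105.61889955 -180.19463837  264.44434272]]
finger 0 
knob 0 
finger 193 [[-109. -191.  264.]
 [ -94. -182.  283.]
 [ -88. -169.  300.]]
knob 183 [ -57.22915587 -177.44782402  189.038153  ]
```

```bash
python3 -m handwheel '[{"travel":[0,0,10],"turn":0},{"travel":[0,0,30],"turn":0},{"travel":[0,0,52],"turn":0},{"travel":[0,0,70],"turn":0},{"travel":[0,0,80],"turn":0},{"travel":[0,0,81],"turn":0},{"travel":[0,0,81],"turn":0}]'
python3 -m handwheel '[{"travel":[0,-5,0],"turn":0},{"travel":[0,-14,-1],"turn":0},{"travel":[0,-24,-2],"turn":0},{"travel":[0,-34,-9],"turn":0},{"travel":[0,-46,-15],"turn":0},{"travel":[0,-59,-19],"turn":0},{"travel":[0,-71,-21],"turn":0},{"travel":[0,-84,-22],"turn":0},{"travel":[0,-96,-21],"turn":0},{"travel":[0,-108,-19],"turn":0},{"travel":[0,-114,-18],"turn":0},{"travel":[0,-118,-16],"turn":0},{"travel":[0,-118,-16],"turn":0},{"travel":[0,-118,-16],"turn":0}]'
cat > knob.py <<'E'
from h import *
import sys
print("tcp local",tol(r.get_state()["tcp_pos"]))
for n in("side","top"):
    l=tol(cloud(n,np.load(n+sys.argv[1]+".npz")["d"]))
    r_=np.hypot(l[:,0],l[:,2]-110);a=np.degrees(np.arctan2(l[:,0],l[:,2]-110))
    for nm,k in(("knob",(r_>93)&(r_<111)&(l[:,1]<-155)&(l[:,1]>-200)&(abs(a)<85)),("arm",(r_>30)&(r_<88)&(l[:,1]<-157)&(l[:,1]>-190)&(abs(a)<85))):
        print(n,nm,k.sum(),np.percentile(a[k],[2,25,50,75,98]).round(1) if k.any() else "")
E
python3 look.py 6; python3 knob.py 6
python3 - <<'E'
from h import *
a=cv2.imread("pics/side6.png")[180:380,100:340]
cv2.imwrite("pics/c6.png",cv2.resize(a,None,fx=3,fy=3))
E
```

```text
clock: 14.9
tcp_pos: [669.8, 234.1, 183.8]
tcp_rot: [0.833, 0.554, 0.001, 0.002]
force: [0.1, 1.2, 0.4]
opening: 0.0
clock: 16.3
tcp_pos: [560.3, 280.8, 201.1]
tcp_rot: [0.832, 0.554, 0.002, 0.001]
force: [0.8, 0.6, 2.4]
opening: -0.0
[560.3 280.8 201.1] yaw [ 1.7972e+02 -1.5000e-01  6.7290e+01] F [0.8 0.6 2.4] -0.009855763173073736
tcp local [[  12.88955814 -180.33608219  199.84175125]]
side knob 266 [ 9.  17.6 21.7 24.2 25.7]
side arm 90 [16.1 24.3 26.1 28.4 34.9]
top knob 41 [ 5.1 13.  15.9 18.  20.9]
top arm 45 [ 8.7 13.3 15.7 20.6 24.3]
```

View pics/c6.png

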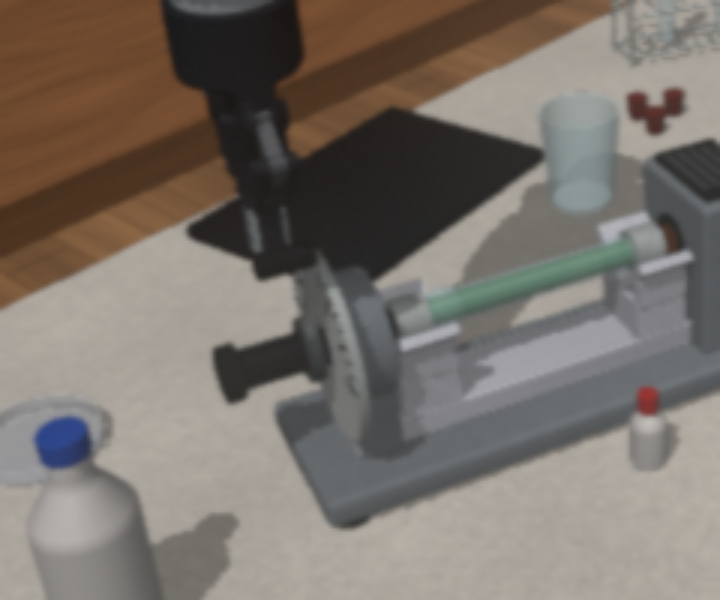

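The fingers are at the knob, lever near +20°, tube still seated. I'll push a bit further, back off and measure.

```bash
python3 -m handwheel '[{"travel":[0,-3,1],"turn":0},{"travel":[0,-6,2],"turn":0},{"travel":[0,-9,4],"turn":0},{"travel":[0,-11,5],"turn":0},{"travel":[0,-11,5],"turn":0},{"travel":[0,-11,5],"turn":0}]'
python3 -m handwheel '[{"travel":[0,6,-2],"turn":0},{"travel":[0,20,-8],"turn":0},{"travel":[0,40,-20],"turn":0},{"travel":[0,65,-30],"turn":0},{"travel":[0,90,-40],"turn":0},{"travel":[0,110,-50],"turn":0},{"travel":[0,110,-50],"turn":0},{"travel":[0,110,-50],"turn":0}]'
python3 look.py 7; python3 knob.py 7
python3 - <<'E'
from h import *
a=cv2.imread("pics/side7.png")[220:340,140:300]
b=cv2.imread("pics/top7.png")[120:240,160:320]
cv2.imwrite("pics/c7.png",np.hstack([cv2.resize(i,None,fx=2.5*1,fy=2.5) for i in(a,b)]))
E
```

```text
clock: 17.0
tcp_pos: [549.5, 284.3, 194.1]
tcp_rot: [0.833, 0.554, 0.0, 0.001]
force: [-0.4, -0.4, -0.8]
opening: -0.1
clock: 17.8
tcp_pos: [650.9, 241.6, 243.8]
tcp_rot: [0.833, 0.554, 0.0, 0.001]
force: [0.0, 0.5, 0.5]
opening: 0.1
[650.9 241.6 243.8] yaw [1.7992e+02 5.0000e-02 6.7230e+01] F [0.  0.5 0.5] 0.05589558619099891
tcp local [[ -84.29845481 -179.58560124  243.59812315]]
side knob 212 [24.4 27.7 30.1 32.  33.3]
side arm 85 [24.4 31.5 33.4 35.4 40.6]
top knob 0 
top arm 0
```

View pics/c7.png

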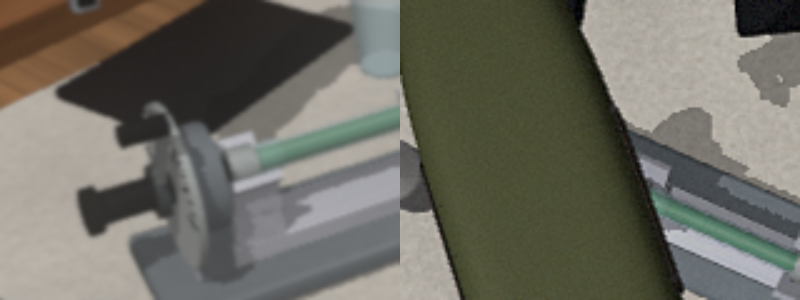

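```bash
python3 -m handwheel '[{"travel":[0,0,-15],"turn":0},{"travel":[0,0,-40],"turn":0},{"travel":[-20,0,-60],"turn":0},{"travel":[-50,0,-60],"turn":0},{"travel":[-80,-5,-60],"turn":0},{"travel":[-115,-8,-60],"turn":0},{"travel":[-150,-10,-60],"turn":0},{"travel":[-190,-13,-60],"turn":0},{"travel":[-230,-16,-60],"turn":0},{"travel":[-265,-18,-60],"turn":0},{"travel":[-300,-20,-60],"turn":0},{"travel":[-325,-22,-60],"turn":0},{"travel":[-335,-22,-60],"turn":0},{"travel":[-335,-22,-60],"turn":0}]'
cat > kfit.py <<'E'
from h import *
import sys
from scipy.optimize import least_squares
for n in("side","top"):
    l=tol(cloud(n,np.load(n+sys.argv[1]+".npz")["d"])); g=float(sys.argv[2])
    a=np.radians(g); c0=[100*np.sin(a),110+100*np.cos(a)]
    for it in range(3):
        k=(np.hypot(l[:,0]-c0[0],l[:,2]-c0[1])<14)&(l[:,1]<-164)&(l[:,1]>-194)
        if k.sum()<10: print(n,"none");break
        o=least_squares(lambda t:np.r_[(np.hypot(l[k,0]-100*np.sin(t[0])-0,l[k,2]-110-100*np.cos(t[0]))-9)],[a],loss="soft_l1")
        f=least_squares(lambda t:np.hypot(l[k,0]-t[0],l[k,2]-t[1])-9,c0,loss="soft_l1"); c0=f.x
        a=o.x[0]
    else: print(n,k.sum(),"angle(constrained)",np.degrees(a).round(2),"free centre",c0.round(1),np.degrees(np.arctan2(c0[0],c0[1]-110)).round(2),"r",np.hypot(c0[0],c0[1]-110).round(1))
    # eyepiece axis check (diameter unknown): mid x
E
python3 look.py 8; python3 kfit.py 0 -37; python3 kfit.py 8 29
python3 - <<'E'
from h import *
# tube + dial check of axis x at the head, top cam: disc rim circle
from scipy.optimize import least_squares
for n in("top","side"):
    l=tol(cloud(n,np.load(n+"8.npz")["d"]))
    k=(l[:,1]>-151)&(l[:,1]<-146)&(np.hypot(l[:,0],l[:,2]-110)>60)&(np.hypot(l[:,0],l[:,2]-110)<76)&(l[:,2]>120)
    rr=np.hypot(l[k,0],l[k,2]-110);print(n,k.sum(),"rim max r by side",[np.percentile(rr[(l[k,0]*s)>20],90).round(1) for s in(1,-1)])
E
for f in side top; do :; done
python3 - <<'E'
from h import *
a=cv2.imread("pics/side8.png")[200:340,140:380]; b=cv2.imread("pics/top8.png")[130:270,190:430]
cv2.imwrite("pics/c8.png",np.vstack([cv2.resize(i,None,fx=2.1,fy=2.1) for i in(a,b)]))
E
```

```text
clock: 19.3
tcp_pos: [499.2, -58.6, 304.1]
tcp_rot: [0.833, 0.554, -0.0, 0.001]
force: [0.1, -0.2, 0.3]
opening: 0.0
[499.2 -58.6 304.1] yaw [1.7998e+02 8.0000e-02 6.7230e+01] F [ 0.1 -0.2  0.3] 0.0014657981098111113
side 139 angle(constrained) -39.91 free centre [-63.7 186.1] -39.93 r 99.3
top 99 angle(constrained) -40.03 free centre [-63.9 186.2] -39.98 r 99.4
side 162 angle(constrained) 27.73 free centre [ 46.4 198.1] 27.78 r 99.6
top 99 angle(constrained) 27.43 free centre [ 46.5 199.3] 27.52 r 100.7
top 154 rim max r by side [np.float64(72.6), np.float64(71.3)]
side 115 rim max r by side [np.float64(71.8), np.float64(69.2)]
```

View pics/c8.png

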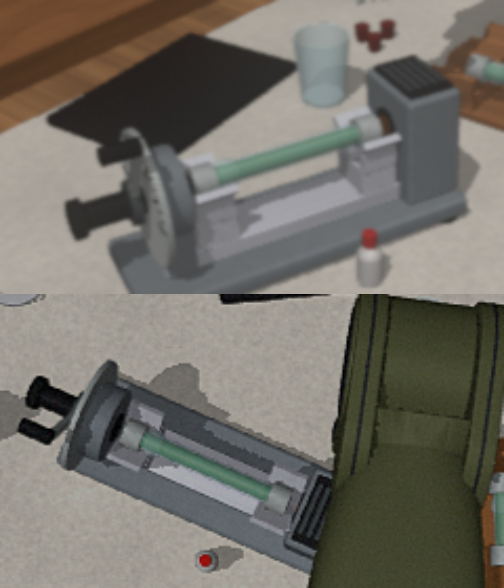

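The lever reads 27.6° in both cameras and the tube is seated. One small nudge of about +2.4° is left.

```bash
python3 -m handwheel '[{"travel":[10,-2,0],"turn":0},{"travel":[35,-7,0],"turn":0},{"travel":[70,-14,0],"turn":0},{"travel":[105,-21,0],"turn":0},{"travel":[140,-28,0],"turn":0},{"travel":[180,-36,0],"turn":0},{"travel":[220,-44,0],"turn":0},{"travel":[260,-53,0],"turn":0},{"travel":[295,-60,0],"turn":0},{"travel":[320,-66,0],"turn":0},{"travel":[333,-69,0],"turn":0},{"travel":[336,-69.5,10],"turn":0},{"travel":[336,-69.5,30],"turn":0},{"travel":[336,-69.5,55],"turn":0},{"travel":[336,-69.5,80],"turn":0},{"travel":[336,-69.5,98],"turn":0},{"travel":[336,-69.5,108],"turn":0},{"travel":[336,-69.5,110],"turn":0},{"travel":[336,-69.5,110],"turn":0},{"travel":[336,-69.5,110],"turn":0}]' 1
python3 - <<'E'
from h import *
print(tol(r.get_state()["tcp_pos"]))
E
```

```text
clock: 21.4
tcp_pos: [566.4, 279.3, 194.9]
tcp_rot: [0.832, 0.554, 0.001, 0.001]
force: [-0.3, 0.0, -0.8]
opening: -0.0
[[   7.03779044 -181.79674006  194.87005613]]
```

```bash
python3 -m handwheel '[{"travel":[0,-6,0],"turn":0},{"travel":[0,-12,0],"turn":0},{"travel":[0,-16,0.5],"turn":0},{"travel":[0,-19,1.5],"turn":0},{"travel":[0,-20.5,2.5],"turn":0},{"travel":[0,-21.2,2.5],"turn":0},{"travel":[0,-21.2,2.5],"turn":0},{"travel":[0,-21.2,2.5],"turn":0}]'
python3 -m handwheel '[{"travel":[0,5,0],"turn":0},{"travel":[0,15,-5],"turn":0},{"travel":[0,25,-20],"turn":0},{"travel":[0,30,-45],"turn":0},{"travel":[0,30,-75],"turn":0},{"travel":[-10,30,-100],"turn":0},{"travel":[-40,40,-110],"turn":0},{"travel":[-80,55,-110],"turn":0},{"travel":[-120,70,-110],"turn":0},{"travel":[-160,80,-110],"turn":0},{"travel":[-200,85,-110],"turn":0},{"travel":[-240,90,-110],"turn":0},{"travel":[-280,90,-110],"turn":0},{"travel":[-310,90,-110],"turn":0},{"travel":[-330,90,-110],"turn":0},{"travel":[-335,90,-110],"turn":0},{"travel":[-335,90,-110],"turn":0}]'
python3 look.py 9; python3 kfit.py 9 30
python3 - <<'E'
from h import *
from scipy.optimize import least_squares
for n in("top","side"):
  l=tol(cloud(n,np.load(n+"9.npz")["d"]))
  for lo,hi,R0 in((-101,-86,17),(-66,-35,12),(35,66,12),(86,101,17)):
    k=(abs(l[:,0])<15)&(l[:,2]>106)&(l[:,2]<135)&(l[:,1]>lo)&(l[:,1]<hi)
    if k.sum()>25:
        o=least_squares(lambda t:np.hypot(l[k,0]-t[0],l[k,2]-t[1])-R0,[0,112],loss="soft_l1");print(n,lo,o.x.round(1),k.sum())
E
```

```text
clock: 22.2
tcp_pos: [547.0, 287.6, 192.4]
tcp_rot: [0.832, 0.554, 0.001, 0.001]
force: [1.2, -0.3, 2.4]
opening: -0.2
clock: 23.9
tcp_pos: [500.8, -56.9, 302.5]
tcp_rot: [0.833, 0.553, 0.001, 0.001]
force: [0.5, 0.0, 0.6]
opening: 0.1
[500.8 -56.9 302.5] yaw [ 1.7987e+02 -8.0000e-02  6.7210e+01] F [0.5 0.  0.6] 0.052193469321868816
side 168 angle(constrained) 29.84 free centre [ 49.6 196.2] 29.89 r 99.4
top 98 angle(constrained) 29.69 free centre [ 49.6 196.9] 29.7 r 100.0
top -101 [  0.8 110. ] 77
top -66 [  0.3 110.9] 131
top 35 [ -0.3 110.5] 122
top 86 [ -0.8 109.8] 75
side -101 [ -0.4 109.2] 68
side -66 [  0.8 110. ] 137
side 35 [  0.7 109.3] 124
side 86 [ -0.6 109.2] 49
```

The lever reads 29.8° and the tube lies level at 110 mm in both vees.

```bash
python3 -c "
from workcell import r
print(r.job_done())"
```

```text
the job is handed in; nothing more can be done
None
```

I moved the long tube from the wooden block into the polarimeter's two vee supports. I then swung the analyser lever to about 30° clockwise and handed the job in at about 24 s, with the arm clear of everything.

- **Tube:** in the last pictures both ends lie within about 1 mm of the trough axis and at 109–110 mm height, as they should. It was lowered into contact before I opened the gripper, so it was not dropped.
- **Lever:** the cameras read 29.8° (side) and 29.7° (top). It took two pushes; after the first it stood at 27.6°.
- **Other items:** the short tube, beaker, wash bottle and dropper bottle looked undisturbed in the pictures I viewed, but I did not measure them again at the end. The yellow look-alike was left alone.
- **Disagreements:** none of the last checks failed. The side camera's first fit of the polarimeter was about 1 cm off and fitted poorly, so I used the top camera's fit.

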